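# Load a profile into a drilling jig against its fence and flip stop

### The arm

A 6-joint arm with a two-finger parallel gripper is mounted at the origin on the work surface. World frame = base frame: x ahead of the robot, y to its left, z up, the work surface at z = 0. Lengths are in m, angles in rad, forces in N, time in s.
With the tool pointing down it reaches from about 0.425 to 0.925 m from the base axis. Payload 12.5 kg.
Tool frame: the origin (TCP) lies between the finger pads; the fingertips stand 19 mm ahead of it and the grasp point (between the pads) is the TCP; z points along the fingers, y is the line along which they close (so a half turn about z gives the same grasp; the last joint's range is limited). The gripper opens to 85 mm and grips with 20 to 120 N. Pads are 22 mm wide; open, the fingers measure 114 mm over their backs; the gripper's body (76 mm by 85 mm) begins 54 mm behind the grasp point. The pads swing forward as they close: fully open they stand 13 mm farther back than shut.
Start: joints at [-1.308, 0.491, 1.559, -0, 1.092, -0.106], TCP at [0.225, -0.583, 0.25] pointing down, gripper open.
Joint ranges: [-3.1, 3.1], [-0.84, 2.19], [0.05, 2.79], [-1.13, 4.28], [0.06, 2.93], [-2.69, 2.69]. Speed limits (rad/s): [2.22, 2.22, 2.79, 3.14, 3.14, 3.14].

### API

Orientations are given as a rotation vector (axis times angle).
In Python, from workcell import arm, vision gives the robot as it stands.
- The arm moves only by the shell command python3 -m pendant 'ROWS'. ROWS is JSON, a list of rows, each an object of numbers: "wx", "wy", "wz": the turn, a rotation vector about the tool's x, y, z in degrees; "tx", "ty", "tz": the shift along the tool's x, y, z in mm; "gripper": the gripper command: -1 is shut, 1 is fully open, values between are in proportion. A call has 1 to 8 rows; each row shifts and turns the commanded pose from where the row before left it, along the tool's axes as they then stand; what a row does not reach is not made up. A row lasts 1/8 s, in which the tool goes at most 62.5 mm and 10.7 degrees, less where a joint would pass 70% of its speed; a pose out of reach is approached as far as the arm can. A call is refused whole if a number of a shift passes 62.5 or a number of a turn 10.7, either way. A call with a gripper value outside its range is refused whole. The fingers move at their own pace and stop on an object; the grip force is fixed at half the most. Time passes only in rows, so rows that do not move let the fingers close. It gives the time, the measured TCP pose, the force, the opening and the grip force at its end, in the units of the state.
- arm.observe(): the state, without advancing time (a new reading comes with each control period).
- vision.capture(name): name is "scene" or "top" or "wrist"; returns a dict with "pixels" (384x512x3 uint8, red, green, blue), "z_map" (384x512 float32, m along the optical axis (not along the pixel's ray), 0 where there is no reading), "K" (3x3 intrinsics, pixels), "R" (3x3) and "t" (3): a world point X has camera coordinates R X + t. Camera axes: x right, y down, z forward; pixel columns grow to the right and rows downward; lengths in m; the calibration is good to about 2 mm. A picture is of the moment at which its call begins.
- arm.finish_job(): hands the job in; it is judged then, once.
The state is a dict: "clock": time; "joints": joint angles; "qvel": joint speeds; "joint_efforts": joint torques, N m; "tcp_pos": TCP position; "tool_rot": TCP orientation; "wrist_force": force on the tool from outside, world axes, zero at the start; "wrist_torque": the same for the moment, N m; "opening": finger opening in m; "grip_force": force on a finger pad.
Only numpy, scipy, OpenCV 4.12 (cv2) and the standard library are available. Lean on these libraries where they do the work, as an engineer would, in place of code of your own. Each camera call takes 0.05 s, during which the arm holds its last target. There are 200 camera calls.

### The job

Get the drilling jig ready for the next hole: flip the fence's raised stop fully down, then slide the 200 mm aluminium profile so that its long side lies flat against the fence along its whole length and its left end butts against the stop. Leave the profile flat on the jig's board, and do not disturb the other things around the jig.

Things in the scene. Friction and masses are not known exactly. Their poses are not given: they have to be found in the camera images.
- jig: Fixed drilling jig; place and yaw differ each time. Origin: centre of the underside of its plywood board, 300 (x) by 500 (y) by 18 mm thick; the board's top is at z = 18. x points away from the robot to the fence, y along the fence to the robot's left.
- fence_face (a point): Middle of the foot of the fence's flat front face, at (100, 0, 18) mm of the jig, same axes (x into the fence, y along it). The fence is an aluminium bar 460 mm long (y), 22 thick (x), standing 45 mm above the board, so its top is at z = 63 of the jig.
- bridge (a point): Top of the drill bush on the fixed steel bridge plate, at (70, 0, 79) mm of the jig. The plate is 50 mm wide (y = -25 to 25), lies on the fence and overhangs the board to x = 55, from z = 63 to 71 of the jig; the 40 mm high profile passes under it with 5 mm to spare.
- stop: Fixed dark steel bracket of the flip stop, 30 mm wide, on the fence near its left end; its place along the fence differs each time. Origin: centre of its underside, on the fence's top, 11 mm behind the fence's front face; axes parallel to the jig's. It reaches 24 mm above its origin and 8 to 11 mm to the front.
- stop_hinge (a point): Point on the stop arm's hinge axis, in the middle of the arm's thickness: (0, -20, 14) mm of the bracket. The axis is parallel to the fence (y). The arm is a flat steel L, 10 mm thick along y. When down: a bar from 10 mm behind the axis to 72 in front (towards the robot), 7 above to 7 below it; its foot hangs 18 to 46 in front, to 53 below the axis.
- stop_arm (a joint): Hinge angle q of the stop arm, rad: 0 = fully down (hard stop), 1.9 = thrown right back; starts about upright, 1.25 to 1.75, and stays where left (friction 0.1 N m). Push its back over towards the robot, then down. A point a in front of and h above the axis when down is a cos q - h sin q in front, a sin q + h cos q above.
- stop_tip (a point): Middle of the thickness of the stop arm, 62 mm out from the hinge axis on the bar's upper edge; this edge is the arm's back, facing away from the robot, while the arm is upright.
- stop_face (a point): Centre of the foot's flat side facing right (-y of the jig), which the profile's left end must butt against. It moves with the arm; when down it is 32 mm in front of, 34 mm below and 5 mm to the right of the hinge point.
- profile: The work: loose aluminium T-slot profile, 80 mm wide (x), 200 long (y), 40 high (z), 0.4 to 0.75 kg, flat on the board, askew up to 0.4 rad, short of the fence and right of the stop. Origin: centre of its underside; x points to the fence, y to the left. Too wide to grasp; slides when pushed with some 2 to 8 N. Slots are 8 mm wide: sides and ends push like flat faces.
- profile_left (a point): Left end of the profile's long side that faces the fence, at half height: (40, 100, 20) mm of the profile.
- profile_right (a point): Right end of the same side, at half height: (40, -100, 20) mm of the profile.
- offcut: Bystander: short aluminium profile 40 x 40 x 100 mm on the bench to the right of the jig. Origin at the centre of its underside.
- tin: Bystander: yellow tin, 74 mm across, 95 high, on the bench behind the fence. Origin at the centre of its underside.
- square: Bystander: try square, wooden stock 110 mm, blade 150 mm, lying on the bench to the left of the jig. Origin at the middle of the stock's underside.
- spanner: Bystander: steel spanner 160 mm long lying on the bench behind the fence.
Mind the look-alikes: they are no part of the job. What is shaped like the profile but red or yellow is not meant.

How it is judged:
On the way:
1. the stop is flipped fully down before the profile is brought up to it (value of joint stop_arm below 0.05 rad and y of profile_left in the frame of stop_face below -0.005 m), for 0.2 s.
At the end, for the whole second after the job is handed in: The stop arm is fully down (within 0.05 rad); the profile lies at rest flat on the board, both ends of its long side within 2 mm of the fence's face, and its left end within 2 mm of the stop's face (value of joint stop_arm below 0.05 rad and x of each of profile_left, profile_right in the frame of fence_face above -0.002 m and y of profile_left in the frame of stop_face between -0.002 and 0.002 m and z of profile in the frame of jig below 0.021 m and angle between profile's own z axis and vertical below 0.03 rad and linear speed of profile below 0.01 m/s); the robot touches nothing.
It fails at once if the offcut, tin, square or spanner is moved more than 20 mm (distance of any of offcut, tin, square, spanner from where it was at the start of the episode above 0.02 m).
It also fails if it takes over 64 s, if anything falls off the work surface, if the arm or the gripper's body presses on something with over 40 N, if the wrist force passes 120 N, or if a joint passes its speed limit or range.

## Working session

There is one attempt and no reset: what is moved stays moved. The work goes in short steps, Python scripts to look and compute and a shell command to move; the robot and the scene stay as the last step left them, time stands still between calls to the robot, and variables do not carry over. Pictures are saved under pics/ and viewed, at most 10 in all, crops included, and the job is handed in when it is done.

```bash
mkdir -p pics; ls
python3 - <<'E'
from workcell import arm,vision
import cv2,numpy as np
for n in("scene","top"):
    c=vision.capture(n);cv2.imwrite(f"pics/{n}0.png",c["pixels"][:,:,::-1]);np.savez(f"{n}0.npz",**c)
    print(n,c["K"].tolist(),c["R"].round(3).tolist(),c["t"])
s=arm.observe();print(s["clock"],s["tcp_pos"],s["tool_rot"])
E
```

```text
pics
scene [[487.56894710104297, 0.0, 251.63732762529042], [0.0, 487.56894710104297, 186.53784546668788], [0.0, 0.0, 1.0]] [[-0.074, 0.997, -0.007], [0.766, 0.053, -0.64], [-0.638, -0.053, -0.768]] [ 0.09717397 -0.35019257  2.14505676]
top [[448.3092714338094, 0.0, 254.0437630367587], [0.0, 448.3092714338094, 185.7318967839808], [0.0, 0.0, 1.0]] [[-0.018, -1.0, -0.007], [-0.991, 0.019, -0.135], [0.135, 0.005, -0.991]] [-0.04618356  0.52545953  1.48864109]
0.1 [ 0.22527387 -0.58280653  0.24978109] [-3.08737095e+00 -5.75801915e-01  1.15056362e-04]
```

View pics/top0.png

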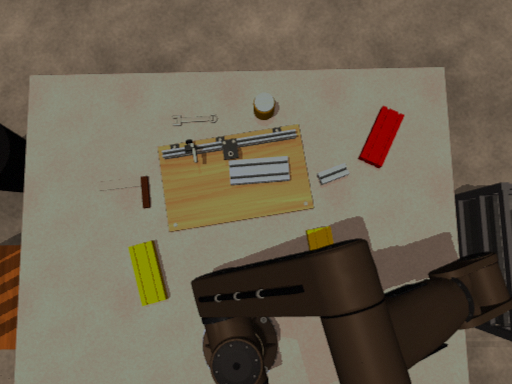

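View pics/scene0.png

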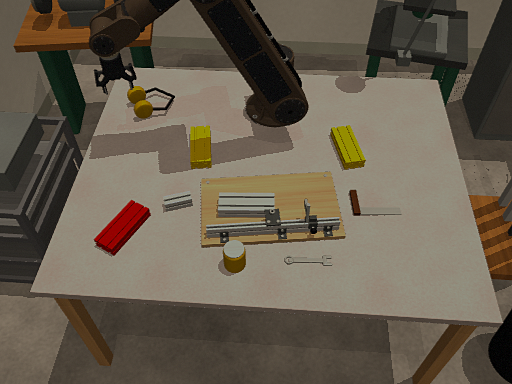

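The top view shows the silver profile at about (259,170) on the board. The look-alikes are red at (382,137) and yellow at (148,272) and (319,238), and the short offcut is at (333,174). Only the silver one on the board fits the description. The stop is at about (192,150) and the bridge at (231,149). I'll confirm this in one crop and measure from the depth map.

```bash
cat > h.py <<'E'
import numpy as np,cv2
def cloud(c):
    z=c["z_map"].astype(float);v,u=np.mgrid[:z.shape[0],:z.shape[1]];K=c["K"]
    P=np.stack([(u-K[0,2])*z/K[0,0],(v-K[1,2])*z/K[1,1],z],-1)
    W=(P-c["t"])@c["R"]; W[z==0]=np.nan
    return W
def rect(p):
    (cx,cy),(w,h),a=cv2.minAreaRect((p*1000).astype(np.float32))
    return np.round([cx,cy,w,h,a],1)
E
python3 - <<'E'
from h import *
c=dict(np.load("top0.npz"));W=cloud(c);z=W[...,2]
r=np.zeros(z.shape,bool);r[115:240,150:320]=1
for n,a,b in(("board",.01,.027),("prof",.048,.068),("fence",.074,.084)):
    m=(r&(z>a)&(z<b)).astype(np.uint8)
    k,l,s,_=cv2.connectedComponentsWithStats(m)
    for i in range(1,k):
        if s[i,4]>80:
            p=W[l==i];print(n,s[i],rect(p[:,:2]),np.median(p[:,2]).round(4))
m=r&(z>.084);print(W[m].round(3)[np.argsort(np.nonzero(m)[1])][::3])
cv2.imwrite("pics/crop0.png",cv2.resize(c["pixels"][110:240,150:320,::-1],None,fx=4.5,fy=4.5,interpolation=cv2.INTER_CUBIC))
E
```

```text
board [ 158  124  156  108 9377] [561.8   9.6 303.  500.9   8.2] 0.018
prof [236 129  61  17 427] [689.7 -98.5  27.8 206.5   8.3] 0.061
prof [197 141  27  11 174] [660.3  91.4  23.4  91.4   8.2] 0.0613
prof [162 147  26  11 167] [643.1 210.5  24.1  85.1   8.6] 0.0607
prof [ 229  156   61   28 1385] [576.9 -74.5  81.1 199.6   3.8] 0.0573
[[0.655 0.171 0.088]
 [0.649 0.168 0.086]
 [0.652 0.164 0.088]
 [0.656 0.161 0.084]
 [0.656 0.158 0.085]
 [0.659 0.158 0.085]
 [0.655 0.154 0.086]
 [0.65  0.142 0.151]
 [0.649 0.151 0.085]
 [0.65  0.139 0.15 ]
 [0.641 0.143 0.119]
 [0.648 0.136 0.146]
 [0.633 0.139 0.122]
 [0.64  0.135 0.153]
 [0.627 0.139 0.123]
 [0.63  0.136 0.122]
 [0.641 0.136 0.119]
 [0.632 0.135 0.127]
 [0.601 0.137 0.116]
 [0.608 0.137 0.116]
 [0.646 0.134 0.139]
 [0.653 0.135 0.109]
 [0.611 0.133 0.119]
 [0.63  0.133 0.123]
 [0.641 0.133 0.119]
 [0.603 0.133 0.123]
 [0.626 0.133 0.124]
 [0.638 0.133 0.1  ]
 [0.629 0.131 0.111]
 [0.605 0.13  0.116]
 [0.611 0.13  0.119]
 [0.598 0.13  0.116]
 [0.602 0.127 0.114]
 [0.61  0.128 0.107]]
```

View pics/crop0.png

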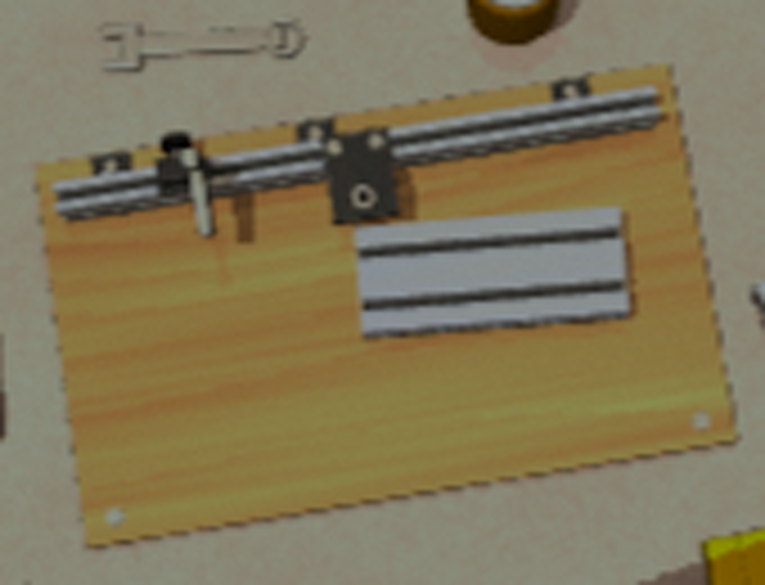

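The crop confirms it: the silver two-slot profile has its centre at crop (493,270), on the board. The stop arm is upright at crop (195,190), and the bridge is at (362,185). I'll turn the tool to the jig's yaw (8.4°), shut the gripper, and move to behind the stop arm.

```bash
python3 -m pendant '[{"wz":6.4,"gripper":-1},{"wz":6.3,"gripper":-1},{"tx":38,"ty":-44,"gripper":-1},{"tx":38,"ty":-44,"gripper":-1},{"tx":38,"ty":-44,"gripper":-1},{"tx":38,"ty":-44,"gripper":-1},{"tx":38,"ty":-44,"gripper":-1},{"tx":38,"ty":-44,"gripper":-1}]'; python3 -m pendant '[{"tx":38,"ty":-44,"gripper":-1},{"tx":38,"ty":-44,"gripper":-1},{"tx":38,"ty":-44,"gripper":-1},{"tx":38,"ty":-44,"gripper":-1},{"tx":38,"ty":-44,"gripper":-1},{"tx":38,"ty":-44,"gripper":-1},{"gripper":-1},{"gripper":-1}]'
cat >> h.py <<'E'
J0=np.array([.5618,.0096,0]);psi=np.radians(8.4)
RJ=np.array([[np.cos(psi),-np.sin(psi),0],[np.sin(psi),np.cos(psi),0],[0,0,1]])
def tojig(X): return (np.asarray(X)-J0)@RJ*1000
def state():
    from workcell import arm
    from scipy.spatial.transform import Rotation as Ro
    s=arm.observe();R=Ro.from_rotvec(s["tool_rot"]).as_matrix()
    print("t",s["clock"],"jig",tojig(s["tcp_pos"]).round(1),"toolx yaw",np.degrees(np.arctan2(R[1,0],R[0,0])).round(2),"z",R[:,2].round(3),"F",(np.asarray(s["wrist_force"])@RJ).round(1),"open",s["opening"])
E
python3 -c "from h import *;state()"
```

```text
t 0.1 jig [-419.5 -536.9  249.8] toolx yaw 21.13 z [-0.     0.001 -1.   ] F [ 0.4 -0.  -1. ] open 0.08529808811567555$[0]: bad value
$[0]: bad value
```

```bash
python3 -m pendant --help | head -30; python3 -m pendant '[{"wx":0,"wy":0,"wz":6.4,"tx":0,"ty":0,"tz":0,"gripper":-1}]'
```

```text
clock: 0.22
tcp_pos: [0.2253, -0.5828, 0.2499]
tool_rot: [-3.115, -0.399, 0.0]
wrist_force: [0.4, 0.1, -0.5]
opening: 0.0699
grip_force: 0.0invalid input: not JSON, or not a number
```

Each row has to carry all seven keys.

```bash
python3 -m pendant '[{"wx":0,"wy":0,"wz":6.3,"tx":0,"ty":0,"tz":0,"gripper":-1},{"wx":0,"wy":0,"wz":0,"tx":38,"ty":-44,"tz":0,"gripper":-1},{"wx":0,"wy":0,"wz":0,"tx":38,"ty":-44,"tz":0,"gripper":-1},{"wx":0,"wy":0,"wz":0,"tx":38,"ty":-44,"tz":0,"gripper":-1},{"wx":0,"wy":0,"wz":0,"tx":38,"ty":-44,"tz":0,"gripper":-1},{"wx":0,"wy":0,"wz":0,"tx":38,"ty":-44,"tz":0,"gripper":-1},{"wx":0,"wy":0,"wz":0,"tx":38,"ty":-44,"tz":0,"gripper":-1},{"wx":0,"wy":0,"wz":0,"tx":38,"ty":-44,"tz":0,"gripper":-1}]'; python3 -m pendant '[{"wx":0,"wy":0,"wz":0,"tx":38,"ty":-44,"tz":0,"gripper":-1},{"wx":0,"wy":0,"wz":0,"tx":38,"ty":-44,"tz":0,"gripper":-1},{"wx":0,"wy":0,"wz":0,"tx":38,"ty":-44,"tz":0,"gripper":-1},{"wx":0,"wy":0,"wz":0,"tx":38,"ty":-44,"tz":0,"gripper":-1},{"wx":0,"wy":0,"wz":0,"tx":38,"ty":-44,"tz":0,"gripper":-1},{"wx":0,"wy":0,"wz":0,"tx":38,"ty":-44,"tz":0,"gripper":-1},{"wx":0,"wy":0,"wz":0,"tx":0,"ty":0,"tz":0,"gripper":-1}]' | tail -1
python3 -c "from h import *;state()"
```

```text
clock: 1.23
tcp_pos: [0.444, -0.2376, 0.2502]
tool_rot: [3.133, 0.231, -0.0]
wrist_force: [0.2, -1.1, -0.2]
opening: -0.0002
grip_force: 0.0
grip_force: 0.0
t 2.1 jig [ 75.7  38.2 249.3] toolx yaw 8.65 z [-0.001  0.    -1.   ] F [-0.6 -0.7 -0.3] open -0.00012085888722796627
```

```bash
python3 -m pendant '[{"wx":0,"wy":0,"wz":0,"tx":36,"ty":-38,"tz":0,"gripper":-1},{"wx":0,"wy":0,"wz":0,"tx":36,"ty":-38,"tz":0,"gripper":-1},{"wx":0,"wy":0,"wz":0,"tx":0,"ty":0,"tz":0,"gripper":-1}]' | tail -1
python3 - <<'E'
from h import *;state()
from workcell import vision
c=vision.capture("wrist");cv2.imwrite("pics/w1.png",c["pixels"][:,:,::-1]);np.savez("w1.npz",**c)
J=tojig(cloud(c));z=J[...,2]
for n,a,b in(("fence",58,66),("brk",80,92),("arm",108,160)):
    m=(z>a)&(z<b)&(J[...,1]>80)&(J[...,1]<160)&(J[...,0]<125)
    if m.sum()>20:
        for ax in(0,1,2):print(n,ax,m.sum(),np.percentile(J[m][:,ax],[1,10,50,90,99]).round(1))
c=vision.capture("scene");cv2.imwrite("pics/s1.png",cv2.resize(c["pixels"][60:270,180:380,::-1],None,fx=2.8,fy=2.8))
E
```

```text
grip_force: 0.0
t 2.475 jig [147.1 112.8 249.2] toolx yaw 8.55 z [-0.001 -0.    -1.   ] F [ 0.  -1.2 -0.2] open -0.00010523276153335985
fence 0 873 [ 96.5  99.1 109.3 118.6 122.6]
fence 1 873 [ 80.5  84.4 102.3 155.7 159.5]
fence 2 873 [58.5 59.7 63.5 64.9 65.8]
brk 0 498 [101.  103.  110.7 115.3 115.8]
brk 1 498 [111.  116.6 133.9 145.7 148.8]
brk 2 498 [80.2 82.4 87.7 88.9 90.8]
arm 0 178 [106.9 108.  109.3 110.7 111.3]
arm 1 178 [112.1 113.  116.6 120.8 121.9]
arm 2 178 [108.2 110.9 121.4 131.9 134.3]
```

View pics/w1.png

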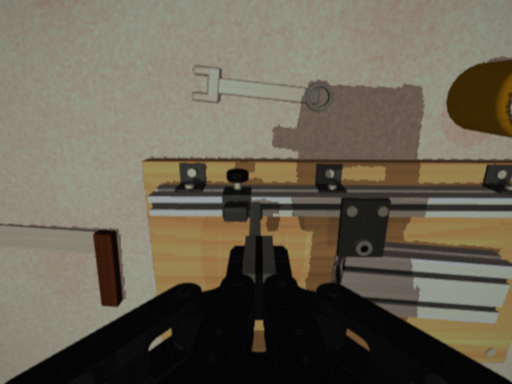

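The wrist view shows the bracket at (237,208), the stop arm just ahead of the fingers at (257,215), and the spanner and tin well behind the fence. I'll go down behind the arm and push it over.

```bash
python3 -m pendant '[{"wx":0,"wy":0,"wz":0,"tx":0,"ty":-3,"tz":57,"gripper":-1},{"wx":0,"wy":0,"wz":0,"tx":0,"ty":0,"tz":58,"gripper":-1},{"wx":0,"wy":0,"wz":0,"tx":-15,"ty":0,"tz":0,"gripper":-1},{"wx":0,"wy":0,"wz":0,"tx":-15,"ty":0,"tz":0,"gripper":-1},{"wx":0,"wy":0,"wz":0,"tx":-15,"ty":0,"tz":0,"gripper":-1},{"wx":0,"wy":0,"wz":0,"tx":-15,"ty":0,"tz":0,"gripper":-1},{"wx":0,"wy":0,"wz":0,"tx":0,"ty":0,"tz":0,"gripper":-1}]'
python3 -c "from h import *;state()"
```

```text
clock: 3.45
tcp_pos: [0.6296, 0.1337, 0.1359]
tool_rot: [3.133, 0.229, -0.0]
wrist_force: [0.3, -0.1, 0.4]
opening: 0.0003
grip_force: 0.0
t 3.45 jig [ 85.2 112.9 135.9] toolx yaw 8.35 z [-0. -0. -1.] F [ 0.3 -0.2  0.4] open 0.0002636461513093128
```

```bash
python3 -m pendant '[{"wx":0,"wy":0,"wz":0,"tx":-7,"ty":0,"tz":11,"gripper":-1},{"wx":0,"wy":0,"wz":0,"tx":-7,"ty":0,"tz":11,"gripper":-1},{"wx":0,"wy":0,"wz":0,"tx":-5,"ty":0,"tz":10,"gripper":-1},{"wx":0,"wy":0,"wz":0,"tx":0,"ty":0,"tz":2,"gripper":-1},{"wx":0,"wy":0,"wz":0,"tx":0,"ty":0,"tz":0,"gripper":-1}]'
python3 - <<'E'
from h import *;state()
from workcell import vision
c=vision.capture("scene");cv2.imwrite("pics/s2.png",cv2.resize(c["pixels"][130:260,190:370,::-1],None,fx=4,fy=4,interpolation=cv2.INTER_CUBIC))
E
```

```text
clock: 4.08
tcp_pos: [0.6117, 0.1323, 0.1028]
tool_rot: [3.133, 0.231, 0.002]
wrist_force: [-6.4, -2.6, 23.3]
opening: -0.0001
grip_force: 11.5
t 4.075 jig [ 67.3 114.1 102.8] toolx yaw 8.44 z [ 0.001 -0.    -1.   ] F [-6.7 -1.6 23.3] open -0.0001148393891029675
```

View pics/s2.png

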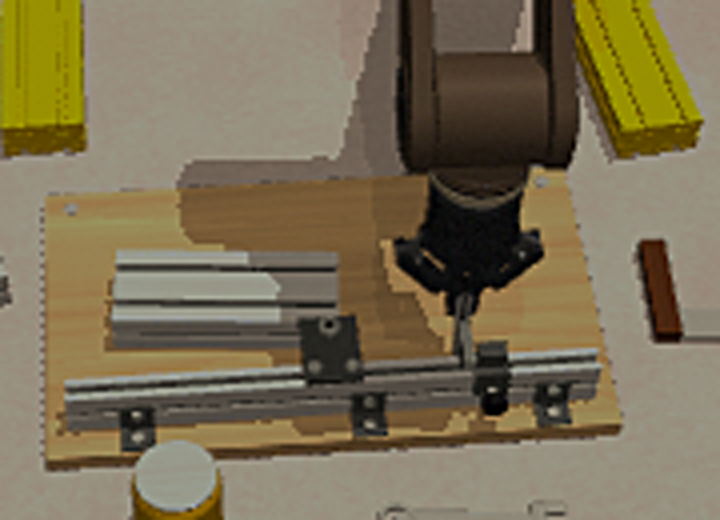

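The arm is seated on its hard stop: there are 23 N upward on the tool with the tip at z ≈ 84. I'll lift, open the gripper, and come down on the near side of the profile.

```bash
python3 -m pendant '[{"wx":0,"wy":0,"wz":0,"tx":0,"ty":0,"tz":-60,"gripper":-1},{"wx":0,"wy":0,"wz":0,"tx":-30,"ty":40,"tz":0,"gripper":1},{"wx":0,"wy":0,"wz":0,"tx":-30,"ty":40,"tz":0,"gripper":1},{"wx":0,"wy":0,"wz":0,"tx":-30,"ty":40,"tz":0,"gripper":1},{"wx":0,"wy":0,"wz":0,"tx":-30,"ty":40,"tz":0,"gripper":1},{"wx":0,"wy":0,"wz":0,"tx":-30,"ty":40,"tz":0,"gripper":1},{"wx":0,"wy":0,"wz":0,"tx":0,"ty":0,"tz":60,"gripper":1},{"wx":0,"wy":0,"wz":0,"tx":0,"ty":0,"tz":40,"gripper":1}]' | head -1
python3 - <<'E'
from h import *;state()
from workcell import vision
J=tojig(cloud(vision.capture("scene")));z=J[...,2]
m=(z>53)&(z<61)&(abs(J[...,1]+85)<130)&(J[...,0]<70)&(J[...,0]>-60)
m=cv2.morphologyEx(m.astype(np.uint8),cv2.MORPH_OPEN,np.ones((2,2)))>0
print("profile",rect(J[m][:,:2]/1000))
m=(z>76)&(z<95)&(J[...,1]>95)&(J[...,1]<160)&(J[...,0]>20)&(J[...,0]<98)
print("armbar",np.percentile(J[m],[5,50,95],axis=0).round(1).tolist())
E
```

```text
clock: 5.12
t 5.125 jig [-83.7 -86.2  59.3] toolx yaw 8.35 z [-0.001  0.    -1.   ] F [ 0.8 -0.3 -0.5] open 0.08527714163096642
profile [ 22.6 -75.5 101.5 208.9   8. ]
armbar [[44.3, 110.1, 77.6], [68.5, 114.8, 82.2], [94.9, 119.7, 88.8]]
```

```bash
python3 -m pendant '[{"wx":0,"wy":0,"wz":0,"tx":10,"ty":0,"tz":19,"gripper":1},{"wx":0,"wy":0,"wz":0,"tx":18,"ty":0,"tz":0,"gripper":1},{"wx":0,"wy":0,"wz":0,"tx":8,"ty":0,"tz":0,"gripper":1},{"wx":0,"wy":0,"wz":0,"tx":8,"ty":0,"tz":0,"gripper":1},{"wx":0,"wy":0,"wz":0,"tx":8,"ty":0,"tz":0,"gripper":1},{"wx":0,"wy":0,"wz":0,"tx":8,"ty":0,"tz":0,"gripper":1}]' | sed -n 1p\;4p
python3 -c "from h import *;state()"
python3 -m pendant '[{"wx":0,"wy":0,"wz":0,"tx":8,"ty":0,"tz":0,"gripper":1},{"wx":0,"wy":0,"wz":0,"tx":8,"ty":0,"tz":0,"gripper":1},{"wx":0,"wy":0,"wz":0,"tx":5,"ty":0,"tz":0,"gripper":1},{"wx":0,"wy":0,"wz":0,"tx":5,"ty":0,"tz":0,"gripper":1}]' | sed -n 1p\;4p
python3 -c "from h import *;state()"
```

```text
clock: 5.92
wrist_force: [-3.6, 0.1, 1.1]
t 5.925 jig [-22.6 -85.8  42.5] toolx yaw 8.43 z [-0.001 -0.    -1.   ] F [-3.5  0.6  1.1] open 0.0854936510458695
clock: 6.42
wrist_force: [-5.7, 0.2, 4.9]
t 6.425 jig [  3.4 -85.8  42.4] toolx yaw 8.43 z [-0.001 -0.    -1.   ] F [-5.6  1.1  4.9] open 0.08528363255778784
```

```bash
python3 -m pendant '[{"wx":0,"wy":0,"wz":0,"tx":3,"ty":0,"tz":0,"gripper":1},{"wx":0,"wy":0,"wz":0,"tx":2,"ty":0,"tz":0,"gripper":1},{"wx":0,"wy":0,"wz":0,"tx":0,"ty":0,"tz":0,"gripper":1}]' | sed -n 1p\;4p
python3 -c "from h import *;state()"
python3 -m pendant '[{"wx":0,"wy":0,"wz":0,"tx":2,"ty":0,"tz":0,"gripper":1},{"wx":0,"wy":0,"wz":0,"tx":0,"ty":0,"tz":0,"gripper":1}]' | sed -n 1p\;4p
python3 -c "from h import *;state()"
```

```text
clock: 6.8
wrist_force: [-18.2, -3.4, 11.7]
t 6.8 jig [  6.  -85.6  42.3] toolx yaw 8.35 z [-0.005  0.001 -1.   ] F [-18.5  -0.8  11.7] open 0.08543646938946244
clock: 7.05
wrist_force: [-29.0, -8.4, 18.8]
t 7.05 jig [  6.  -85.5  42.3] toolx yaw 8.36 z [-0.01   0.001 -1.   ] F [-29.9  -4.   18.8] open 0.08535779381196133
```

The profile is seated on the fence: force went up with no more travel. I'll back off and go to the right end with the gripper shut.

```bash
python3 -m pendant '[{"wx":0,"wy":0,"wz":0,"tx":-34,"ty":0,"tz":0,"gripper":1},{"wx":0,"wy":0,"wz":0,"tx":0,"ty":0,"tz":-60,"gripper":-1},{"wx":0,"wy":0,"wz":0,"tx":0,"ty":45,"tz":-30,"gripper":-1},{"wx":0,"wy":0,"wz":0,"tx":26,"ty":45,"tz":0,"gripper":-1},{"wx":0,"wy":0,"wz":0,"tx":30,"ty":45,"tz":0,"gripper":-1},{"wx":0,"wy":0,"wz":0,"tx":30,"ty":0,"tz":30,"gripper":-1},{"wx":0,"wy":0,"wz":0,"tx":0,"ty":0,"tz":48,"gripper":-1},{"wx":0,"wy":0,"wz":0,"tx":0,"ty":0,"tz":0,"gripper":-1}]' | sed -n 1p
python3 - <<'E'
from h import *;state()
from workcell import vision
c=vision.capture("scene");J=tojig(cloud(c));z=J[...,2]
m=(z>53)&(z<61)&(abs(J[...,1]+85)<125)&(J[...,0]<98)&(J[...,0]>-10)
m=cv2.morphologyEx(m.astype(np.uint8),cv2.MORPH_OPEN,np.ones((2,2)))>0
print("profile",rect(J[m][:,:2]/1000),np.percentile(J[m],[2,98],axis=0).round(1).tolist())
cv2.imwrite("pics/s3.png",cv2.resize(c["pixels"][130:260,190:370,::-1],None,fx=4,fy=4,interpolation=cv2.INTER_CUBIC))
E
```

```text
clock: 8.05
t 8.05 jig [  61.4 -220.1   51. ] toolx yaw 8.43 z [-0.005  0.002 -1.   ] F [-0.4 -0.2  0.2] open 0.00020528951565839065
profile [ 60.4 -83.4 192.1  82.   89.7] [[nan, nan, nan], [nan, nan, nan]]
```

View pics/s3.png

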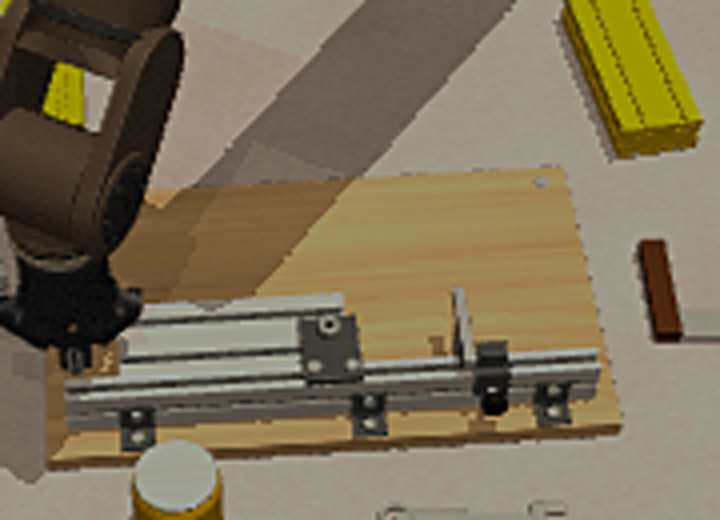

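The stop arm is down at (460,320) and the profile is flush with the fence at (230,345). I'll push its right end to the left.

```bash
python3 -m pendant '[{"wx":0,"wy":0,"wz":0,"tx":0,"ty":-13,"tz":0,"gripper":-1},{"wx":0,"wy":0,"wz":0,"tx":0,"ty":-10,"tz":0,"gripper":-1},{"wx":0,"wy":0,"wz":0,"tx":0,"ty":-10,"tz":0,"gripper":-1},{"wx":0,"wy":0,"wz":0,"tx":0,"ty":-10,"tz":0,"gripper":-1},{"wx":0,"wy":0,"wz":0,"tx":0,"ty":-10,"tz":0,"gripper":-1},{"wx":0,"wy":0,"wz":0,"tx":0,"ty":-10,"tz":0,"gripper":-1},{"wx":0,"wy":0,"wz":0,"tx":0,"ty":-10,"tz":0,"gripper":-1},{"wx":0,"wy":0,"wz":0,"tx":0,"ty":-10,"tz":0,"gripper":-1}]' | sed -n 1p
python3 -c "from h import *;state()"
python3 -m pendant '[{"wx":0,"wy":0,"wz":0,"tx":0,"ty":-8,"tz":0,"gripper":-1},{"wx":0,"wy":0,"wz":0,"tx":0,"ty":-8,"tz":0,"gripper":-1},{"wx":0,"wy":0,"wz":0,"tx":0,"ty":-4,"tz":0,"gripper":-1},{"wx":0,"wy":0,"wz":0,"tx":0,"ty":0,"tz":0,"gripper":-1}]' | sed -n 1p
python3 - <<'E'
from h import *;state()
from workcell import vision
c=vision.capture("top");J=tojig(cloud(c));z=J[...,2]
m=(z>53)&(z<61)&(abs(J[...,1]-10)<95)&(J[...,0]<98)&(J[...,0]>-10)
print("profile top view",rect(J[m][:,:2]/1000))
E
```

```text
clock: 9.1
t 9.1 jig [  63.1 -138.2   56.1] toolx yaw 8.45 z [ 0.003 -0.002 -1.   ] F [-0.5 -6.8  6.2] open -0.00025848341844220666
clock: 9.6
t 9.6 jig [  62.9 -117.6   55.6] toolx yaw 8.46 z [ 0.002 -0.001 -1.   ] F [ 1.6 -2.3  1.9] open -0.00034035604515736894
profile top view [ 60.5  33.4 123.6  73.2  89.9]
```

```bash
python3 -m pendant '[{"wx":0,"wy":0,"wz":0,"tx":0,"ty":-3,"tz":0,"gripper":-1},{"wx":0,"wy":0,"wz":0,"tx":0,"ty":-3,"tz":0,"gripper":-1},{"wx":0,"wy":0,"wz":0,"tx":0,"ty":-2,"tz":0,"gripper":-1},{"wx":0,"wy":0,"wz":0,"tx":0,"ty":0,"tz":0,"gripper":-1}]' | sed -n 1p
python3 -c "from h import *;state()"
python3 -m pendant '[{"wx":0,"wy":0,"wz":0,"tx":0,"ty":-2,"tz":0,"gripper":-1},{"wx":0,"wy":0,"wz":0,"tx":0,"ty":-2,"tz":0,"gripper":-1},{"wx":0,"wy":0,"wz":0,"tx":0,"ty":0,"tz":0,"gripper":-1}]' | sed -n 1p
python3 -c "from h import *;state()"
```

```text
clock: 10.15
t 10.15 jig [  62.7 -110.1   54.9] toolx yaw 8.43 z [ 0.001 -0.001 -1.   ] F [ 1.5 -3.7  3.1] open 0.00010064016667631618
clock: 10.52
t 10.525 jig [  62.6 -106.    54.8] toolx yaw 8.43 z [ 0.001 -0.001 -1.   ] F [ 1.6 -4.7  2.8] open 7.758328478580424e-05
```

```bash
python3 -m pendant '[{"wx":0,"wy":0,"wz":0,"tx":0,"ty":-2,"tz":0,"gripper":-1},{"wx":0,"wy":0,"wz":0,"tx":0,"ty":-1,"tz":0,"gripper":-1},{"wx":0,"wy":0,"wz":0,"tx":0,"ty":0,"tz":0,"gripper":-1}]' | sed -n 1p
python3 -c "from h import *;state()"
python3 -m pendant '[{"wx":0,"wy":0,"wz":0,"tx":0,"ty":-2,"tz":0,"gripper":-1},{"wx":0,"wy":0,"wz":0,"tx":0,"ty":0,"tz":0,"gripper":-1}]' | sed -n 1p
python3 -c "from h import *;state()"
```

```text
clock: 10.9
t 10.9 jig [  62.6 -103.    54.6] toolx yaw 8.43 z [ 0.001 -0.    -1.   ] F [ 0.6 -4.4  4.1] open 0.00019891601570177906
clock: 11.15
t 11.15 jig [  62.6 -102.2   54.7] toolx yaw 8.43 z [ 0.001 -0.002 -1.   ] F [ -0.8 -12.8   2.9] open -0.0002920377409929348
```

```bash
python3 -m pendant '[{"wx":0,"wy":0,"wz":0,"tx":0,"ty":-1,"tz":0,"gripper":-1},{"wx":0,"wy":0,"wz":0,"tx":0,"ty":0,"tz":0,"gripper":-1}]' | sed -n 1p
python3 -c "from h import *;state()"
python3 -m pendant '[{"wx":0,"wy":0,"wz":0,"tx":0,"ty":50,"tz":0,"gripper":-1},{"wx":0,"wy":0,"wz":0,"tx":0,"ty":0,"tz":-60,"gripper":-1},{"wx":0,"wy":0,"wz":0,"tx":-48,"ty":0,"tz":-35,"gripper":1},{"wx":0,"wy":0,"wz":0,"tx":-48,"ty":-40,"tz":0,"gripper":1},{"wx":0,"wy":0,"wz":0,"tx":0,"ty":-60,"tz":0,"gripper":1},{"wx":0,"wy":0,"wz":0,"tx":0,"ty":-60,"tz":0,"gripper":1},{"wx":0,"wy":0,"wz":0,"tx":0,"ty":0,"tz":60,"gripper":1},{"wx":0,"wy":0,"wz":0,"tx":0,"ty":0,"tz":48,"gripper":1}]' | sed -n 1p
python3 - <<'E'
from h import *;state()
from workcell import vision
for n in("wrist","scene"):
    c=vision.capture(n);J=tojig(cloud(c));z=J[...,2]
    m=(z>53)&(z<61)&(J[...,1]>-110)&(J[...,1]<130)&(J[...,0]<98)&(J[...,0]>5)
    print(n,m.sum(),rect(J[m][:,:2]/1000))
    cv2.imwrite(f"pics/{n}4.png",c["pixels"][:,:,::-1] if n=="wrist" else cv2.resize(c["pixels"][150:250,190:350,::-1],None,fx=5,fy=5,interpolation=cv2.INTER_CUBIC))
E
```

```text
clock: 11.4
t 11.4 jig [  62.6 -102.1   54.7] toolx yaw 8.42 z [ 0.002 -0.003 -1.   ] F [ -0.9 -18.9   2.6] open -0.00021180754349710005
clock: 12.4
t 12.4 jig [-34.2  11.6  40. ] toolx yaw 8.52 z [-0.  0. -1.] F [-0.1 -0.2 -0.9] open 0.08549351881723438
wrist 78752 [ 42.6  13.8  56.2 182.4   0.4]
scene 626 [ 56.5   0.8  83.8 219.5   0.5]
```

View pics/scene4.png

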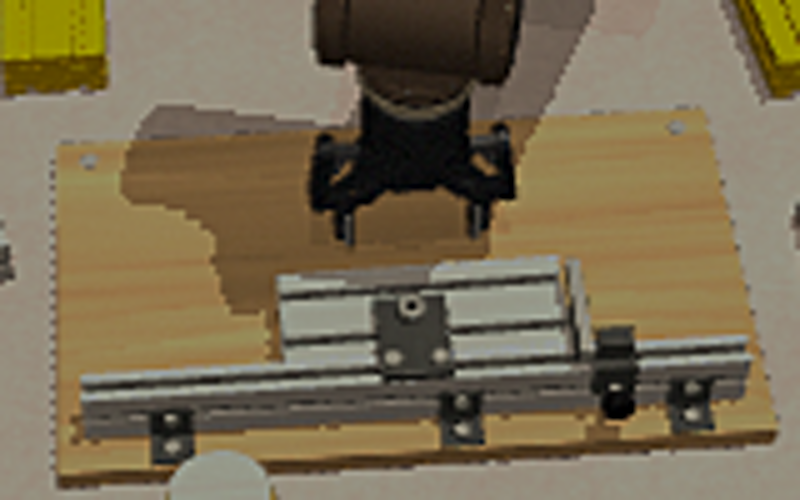

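View pics/wrist4.png

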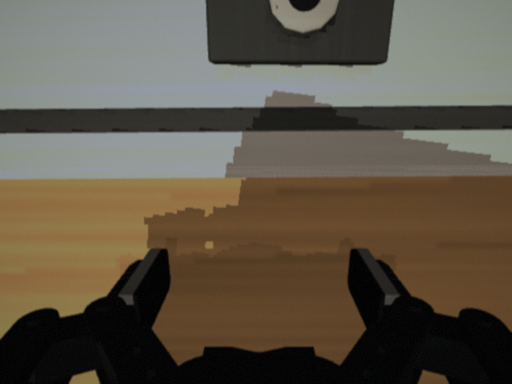

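The scene view shows the profile's left end at the stop foot (570,320) and its long side along the fence. The wrist view shows its near edge straight at row 178. I'll do a final seating push against the fence.

```bash
python3 -m pendant '[{"wx":0,"wy":0,"wz":0,"tx":18,"ty":0,"tz":0,"gripper":1},{"wx":0,"wy":0,"wz":0,"tx":14,"ty":0,"tz":0,"gripper":1},{"wx":0,"wy":0,"wz":0,"tx":5,"ty":0,"tz":0,"gripper":1},{"wx":0,"wy":0,"wz":0,"tx":3,"ty":0,"tz":0,"gripper":1},{"wx":0,"wy":0,"wz":0,"tx":2,"ty":0,"tz":0,"gripper":1},{"wx":0,"wy":0,"wz":0,"tx":0,"ty":0,"tz":0,"gripper":1}]' | sed -n 1p
python3 -c "from h import *;state()"
```

```text
clock: 13.25
t 13.25 jig [ 6.1 10.5 41.5] toolx yaw 8.37 z [-0.005  0.    -1.   ] F [-10.1   0.7   8.7] open 0.08524453061914858
```

```bash
python3 -m pendant '[{"wx":0,"wy":0,"wz":0,"tx":2,"ty":0,"tz":0,"gripper":1},{"wx":0,"wy":0,"wz":0,"tx":0,"ty":0,"tz":0,"gripper":1}]' | sed -n 1p
python3 -c "from h import *;state()"
python3 -m pendant '[{"wx":0,"wy":0,"wz":0,"tx":-40,"ty":0,"tz":0,"gripper":1},{"wx":0,"wy":0,"wz":0,"tx":0,"ty":0,"tz":-60,"gripper":-1},{"wx":0,"wy":0,"wz":0,"tx":0,"ty":50,"tz":-30,"gripper":-1},{"wx":0,"wy":0,"wz":0,"tx":24,"ty":50,"tz":0,"gripper":-1},{"wx":0,"wy":0,"wz":0,"tx":36,"ty":40,"tz":0,"gripper":-1},{"wx":0,"wy":0,"wz":0,"tx":34,"ty":0,"tz":25,"gripper":-1},{"wx":0,"wy":0,"wz":0,"tx":0,"ty":0,"tz":50,"gripper":-1},{"wx":0,"wy":0,"wz":0,"tx":0,"ty":-14,"tz":0,"gripper":-1}]' | sed -n 1p
python3 -m pendant '[{"wx":0,"wy":0,"wz":0,"tx":0,"ty":-6,"tz":0,"gripper":-1},{"wx":0,"wy":0,"wz":0,"tx":0,"ty":0,"tz":0,"gripper":-1}]' | sed -n 1p
python3 -c "from h import *;state()"
```

```text
clock: 13.5
t 13.5 jig [ 6.2 10.6 41.4] toolx yaw 8.35 z [-0.009  0.    -1.   ] F [-21.3  -1.   14.8] open 0.08538570684583971
clock: 14.5
clock: 14.75
t 14.75 jig [  65.1 -109.3   58.6] toolx yaw 8.49 z [ 0.003 -0.001 -1.   ] F [ 0.1  0.9 -0.5] open -5.98024004418067e-05
```

```bash
python3 -m pendant '[{"wx":0,"wy":0,"wz":0,"tx":-2,"ty":-3,"tz":3,"gripper":-1},{"wx":0,"wy":0,"wz":0,"tx":0,"ty":-3,"tz":0,"gripper":-1},{"wx":0,"wy":0,"wz":0,"tx":0,"ty":-2,"tz":0,"gripper":-1},{"wx":0,"wy":0,"wz":0,"tx":0,"ty":0,"tz":0,"gripper":-1}]' | sed -n 1p
python3 -c "from h import *;state()"
python3 -m pendant '[{"wx":0,"wy":0,"wz":0,"tx":0,"ty":-2,"tz":0,"gripper":-1},{"wx":0,"wy":0,"wz":0,"tx":0,"ty":0,"tz":0,"gripper":-1}]' | sed -n 1p
python3 -c "from h import *;state()"
```

```text
clock: 15.25
t 15.25 jig [  62.4 -102.2   53.6] toolx yaw 8.43 z [ 0.    -0.001 -1.   ] F [-1.4 -3.   1.6] open -0.0002702638076683064
clock: 15.5
t 15.5 jig [  62.4 -101.9   53.6] toolx yaw 8.42 z [ 0.001 -0.002 -1.   ] F [ -4.5 -14.9   1.9] open -0.00027757747638726627
```

The profile is butted at the same place as before. I'll retreat and check that the stop arm is still flat and that nothing else has moved.

```bash
python3 -m pendant '[{"wx":0,"wy":0,"wz":0,"tx":0,"ty":40,"tz":0,"gripper":-1},{"wx":0,"wy":0,"wz":0,"tx":0,"ty":0,"tz":-60,"gripper":-1},{"wx":0,"wy":0,"wz":0,"tx":0,"ty":0,"tz":-60,"gripper":-1},{"wx":0,"wy":0,"wz":0,"tx":-60,"ty":0,"tz":0,"gripper":-1},{"wx":0,"wy":0,"wz":0,"tx":-40,"ty":45,"tz":0,"gripper":-1},{"wx":0,"wy":0,"wz":0,"tx":-20,"ty":55,"tz":0,"gripper":-1},{"wx":0,"wy":0,"wz":0,"tx":0,"ty":0,"tz":0,"gripper":-1},{"wx":0,"wy":0,"wz":0,"tx":0,"ty":0,"tz":0,"gripper":-1}]' | sed -n 1p
python3 - <<'E'
from h import *;state()
from workcell import vision
c=vision.capture("top");J=tojig(cloud(c));z=J[...,2]
m=(z>53)&(z<60)&(J[...,1]>-110)&(J[...,1]<130)&(J[...,0]<97)&(J[...,0]>5);print("prof",rect(J[m][:,:2]/1000))
m=(z>74)&(z<95)&(J[...,1]>105)&(J[...,1]<125)&(J[...,0]>30)&(J[...,0]<98)
A=J[m];print("bar slope",np.polyfit(A[:,0],A[:,2],1).round(3),len(A),rect(A[:,:2]/1000))
a=np.load("top0.npz")["pixels"].astype(int);d=abs(a-c["pixels"]).sum(-1)>90
for n,(r,s) in dict(tin=(105,264),spanner=(119,195),square=(192,146),offcut=(174,333)).items():print(n,d[r-15:r+15,s-22:s+22].sum())
cv2.imwrite("pics/crop5.png",cv2.resize(c["pixels"][110:240,100:350,::-1],None,fx=3.2,fy=3.2,interpolation=cv2.INTER_CUBIC))
E
```

```text
clock: 16.5
t 16.5 jig [ -57.6 -239.6  173.2] toolx yaw 8.39 z [-0.  0. -1.] F [ 0.2 -0.1 -0.3] open 0.00019907103189836068
prof [ 57.4  10.6 199.5  79.1  89.8]
bar slope [3.400e-02 8.099e+01] 58 [ 67.8 115.4  58.6  10.1   0.4]
tin 0
spanner 0
square 0
offcut 1144
```

View pics/crop5.png

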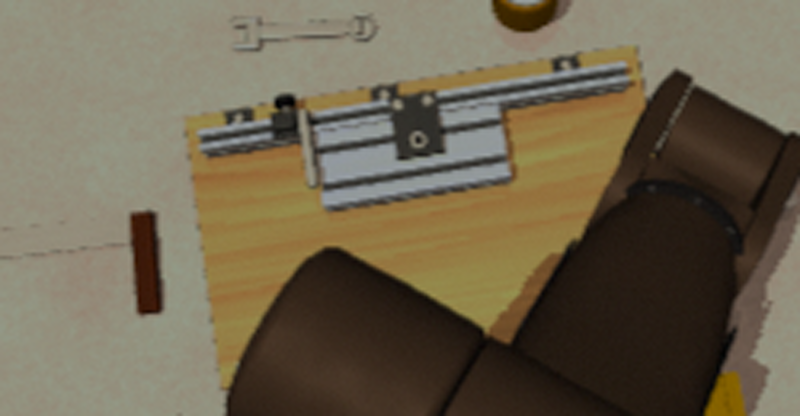

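The crop shows the profile (320–510, 110–205) parallel to the fence, with its left end at the stop bar (312,150). The bar reads flat. The offcut difference is only the arm covering it. Handing in.

```bash
python3 -c "from workcell import arm;print(arm.finish_job())"
```

```text
the job is handed in; nothing more can be done
None
```

The job is handed in at 16.5 s, no verdict came back: the stop is fully down and the profile is flat against the fence, butted on the stop; tin, square and spanner are unmoved, but the arm hid the offcut in my last check.

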